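Edge-join two offcuts in the ratchet clamp

TASK

The two offcuts are to be edge-joined: lay the short offcut flat on the board of the ratchet clamp, between the pad and the long offcut, centred and with its long edge against the long offcut's. Then pump the clamp's lever by its cross grip in full short strokes, one tooth each, without forcing it against its stops, until the spring pad bears firmly on the joint, and no further: another stroke or two on a tight joint starves it. Lay the lever back on its rest stop, let go, and leave the other things on the bench where they stand.

Things in the scene. Friction and masses are not known exactly. Their poses are not given: they have to be found in the camera images.
- ratchet_clamp: Clamp on a plywood board, 110 mm across (its x), 426 mm long (its y, -192 to +234), top 15 mm above the bench. Origin at bench height on the centre line; +y runs from lever to stop. Along y: two steel cheek plates (-100 to +4, 53 mm apart outside, 101 mm high) with lever and toothed bar between them, sprung pad, open bed, stop. The short offcut goes on the bed against the long one.
- bar_guide (a point): Fixed point where the 16 mm toothed bar leaves the cheeks towards the pad: clamp x 0, y 4, z 40 mm. A full lever stroke pushes the bar 7 mm (one tooth, 68 mm in all) towards the stop and the holding pawl keeps it there; under load a stroke ending below 0.32 rad may slip back. The first stroke only closes the gap.
- pad_home (a point): Fixed point: where the pad's face is with the bar fully back: clamp y 66, z 36 mm. The pad (cork-faced plate 64 mm wide, 17 to 55 mm above the bench) starts 0 to 26 mm ahead of it; its place is not reported. It backs off on a spring of 4 N per mm, 20 mm at most, so once the gaps are closed each tooth adds about 25 to 28 N. Right kept clamping force: 8 to 52 N; over 80 N spoils the work.
- lever_pin (a point): Middle of the lever's hinge pin: clamp x 0, y -60, z 90 mm. The hinge axis is the clamp's x.
- grip_mid (a point): Middle of the lever's wooden cross grip, a round bar 17 mm thick and 110 mm long along the clamp's x, 130 mm from the hinge pin (220 mm above the bench when upright). A steel stem 12 mm thick carries it from below at its middle; nothing else is near. Grip it from above, fingers closing along the clamp's y. Its rubber stops give about 1 mm per 7.5 N at the grip.
- lever (a joint): Lever angle (rad). 0: upright at its rubber rest stop; 0.34: at its rubber stroke stop, grip pulled to the clamp's -y, away from the pad; 0.03 past either (30 N) is forced. It stays where left. Idle strokes take 1 to 3 N at the grip. Held still at a full stroke's end once the pad bears, it pulls back some 4 N plus 0.25 N per N of kept clamping force more than at idle strokes' ends.
- stop: Steel angle across the board, 70 mm wide, 44 mm high: the fixed jaw. Origin on the board's top (15 mm above the bench) at the middle of its face, which looks to the clamp's -y; axes as the clamp's. Fixed, but its place along the board varies.
- offcut_long: Plain wooden block 30 x 75 x 22 mm (its x, y, z), origin at the centre of its underside. It lies loose on the board just before the stop, long side across the board.
- offcut_short: Plain wooden block 45 x 60 x 20 mm (its x, y, z), origin at the centre of its underside, lying flat on the bench at the left: the one to bring. In the clamp its y lies along the clamp's x, either way round.
- sanding_block: Cork sanding block 45 x 85 x 28 mm, a bystander, larger than the offcuts; origin under its centre.
- glue_bottle: Round glue bottle with a spout, 58 mm wide, 164 mm high, a bystander; origin under its centre.
- wax_pot: Round flat pot, 91 mm wide, 44 mm high, a bystander; origin under its centre.
There are look-alikes about, which are no part of the job. What is shaped like the offcut_short but black or pink is not meant.

How it is judged:
On the way, in this order (a step that is already met when the one before it is completed fails the run):
1. the short offcut lies flat on the board between pad and long offcut, centred, long edge towards the long offcut, and is let go (x of offcut_short in the frame of ratchet_clamp between -0.012 and 0.012 m and z of offcut_short in the frame of ratchet_clamp below 0.019 m and y of offcut_short in the frame of ratchet_clamp between 0.07 and 0.16 m and angle between offcut_short's own z axis and vertical below 0.06 rad and angle between the y axis of offcut_short and the x axis of ratchet_clamp, either way round below 0.15 rad and horizontal distance between offcut_short and offcut_long below 0.055 m and contact force between the fingers and offcut_short below 0.1 N), for 0.2 s.
2. the clamp presses the joint together with at least 8 N (contact force between ratchet_clamp and offcut_short above 8 N and contact force between offcut_short and offcut_long above 8 N), for 0.2 s.
At the end, for the whole second after the job is handed in: both offcuts flat on the board, long edges together and square to the clamp (0.06 rad), middles within 12 mm of its centre line and 41 mm of each other; the clamp alone holds the joint with 8 to 52 N; lever on its rest stop (under 0.05 rad); all at rest (all of step 2 and x of offcut_short in the frame of ratchet_clamp between -0.012 and 0.012 m and z of each of offcut_short, offcut_long in the frame of ratchet_clamp below 0.019 m and y of offcut_short in the frame of ratchet_clamp between 0.07 and 0.16 m and angle between offcut_short's own z axis and vertical below 0.06 rad and x of offcut_long in the frame of ratchet_clamp between -0.012 and 0.012 m and angle between the y axis of offcut_short and the y axis of offcut_long, either way round below 0.06 rad and angle between the y axis of offcut_long and the x axis of ratchet_clamp, either way round below 0.06 rad and horizontal distance between offcut_short and offcut_long below 0.041 m and contact force between offcut_short and offcut_long below 52 N and value of joint lever below 0.05 rad and linear speed of each of offcut_short, offcut_long below 0.01 m/s); the robot touches nothing.
It fails at once if the joint is squeezed with more than 80 N (contact force between offcut_short and offcut_long above 80 N).
It fails at once if the lever is forced more than 0.03 rad into one of its rubber stops (value of joint lever above 0.37 rad or value of joint lever below -0.03 rad).
It fails at once if a bystander (sanding block, glue bottle, wax pot) is moved more than 30 mm (distance of any of sanding_block, glue_bottle, wax_pot from where it was at the start of the episode above 0.03 m).
It also fails if it takes over 72 s, if anything falls off the work surface, if the arm or the gripper's body presses on something with over 40 N, if the wrist force passes 120 N, or if a joint passes its speed limit or range.

ROBOT

A 7-joint arm with a two-finger parallel gripper is mounted at the origin on a cart in front of the work surface, level with it; the furniture and walls round the work are solid. World frame = base frame: x ahead of the robot, y to its left, z up, the work surface at z = 0. Lengths are in m, angles in rad, forces in N, time in s.
With the tool pointing down it reaches from about 0.4 to 0.85 m from the base axis. Payload 4.5 kg.
Tool frame: the origin (TCP) lies midway between the tips of the shut fingers; the grasp point (between the pads) lies 19 mm behind it; z points along the fingers, y is the line along which they close (so a half turn about z gives the same grasp; the last joint's range is limited). The gripper opens to 88 mm and grips with 3 to 60 N. Pads are 18 mm wide; open, the fingers measure 123 mm over their backs; the gripper's body (75 mm by 187 mm) begins 45 mm behind the grasp point.
Start: joints at [-1.118, 0.689, -0.195, 1.565, 0.157, 0.902, -0.215], TCP at [0.254, 0.571, 0.239] pointing down, gripper open.
Joint ranges: [-3.01, 3.01], [-0.46, 2.08], [-1.47, 1.51], [0.13, 2.56], [-1, 4.14], [0.04, 2.09], [-2.66, 2.66]. Speed limits (rad/s): [2.57, 2.57, 3.14, 3.14, 3.14, 3.14, 3.14].

INTERFACE

Orientations are given as a unit quaternion [x, y, z, w].
In Python, from plant import r gives the robot as it stands. The module is installed in compiled form; this text tells all that it offers.
- The arm moves only by the tool step_arm, never from a script. Its argument "series" is a list of rows, each a list of 7 numbers: the shift along the world's x, y, z in mm, then the turn, a rotation vector about the world's x, y, z in rad, then the closure, from 0 (fully open) to 1 (shut). A call has 1 to 20 rows; each row shifts and turns the commanded pose from where the row before left it; what a row does not reach is not made up. A row lasts 1/10 s, in which the tool goes at most 50 mm and 8.59 degrees, less where a joint would pass 70% of its speed; a pose out of reach is approached as far as the arm can. A call is refused whole if a number of a shift passes 50 or a number of a turn 0.15, either way. A call with a gripper value outside its range is refused whole. The fingers move at their own pace and stop on an object; "force" is the grip in N (left out, the last holds). Time passes only in rows, so rows that do not move let the fingers close. It gives the time, the measured TCP pose, the force, the opening and the grip force at its end, in the units of the state.
- r.get_state(): the state, without advancing time (a new reading comes with each control period).
- r.snapshot(name): name is "scene" or "top"; returns (picture, depth): 480x640x3 uint8, blue, green, red; 480x640 float32, m along the optical axis (not along the pixel's ray), 0 where there is no reading.
- r.get_calibration(name): a dict with "intrinsics" (3x3 intrinsics, pixels), "pose" (4x4, takes a point from camera to world coordinates). Camera axes: x right, y up, looking along -z (the intrinsics and any distortion apply to the point x, -y, -z); pixel columns grow to the right and rows downward; lengths in m; the calibration is good to about 2 mm. A picture is of the moment at which its call begins. get_calibration takes no time and is no camera call.
- r.finish_job(): hands the job in; it is judged then, once.
The state is a dict: "clock": time; "q": joint angles; "qd": joint speeds; "joint_torque": joint torques, N m; "tool_pos": TCP position; "eef_rot": TCP orientation; "contact_force": force on the tool from outside, world axes, zero at the start; "moment": the same for the moment, N m; "opening": opening from 0.0 (shut) to 1.0 (fully open); "finger_force": force on a finger pad.
Only numpy, scipy, OpenCV 4.12 (cv2) and the standard library are available. Lean on these libraries where they do the work, as an engineer would, in place of code of your own. Each camera call takes 0.05 s, during which the arm holds its last target. There are 200 camera calls.

## Working session

There is one attempt and no reset: what is moved stays moved. The work goes in short steps, Python scripts to look and compute and a tool call to move; the robot and the scene stay as the last step left them, time stands still between calls to the robot, and variables do not carry over. Pictures are saved under pics/ and viewed, at most 10 in all, crops included, and the job is handed in when it is done.

Besides the shell and the picture viewer there is one more tool, called after ">>>" as name([rows], argument=value, ...), one row to a line, values as JSON. step_arm: Moves the arm, as the interface text tells. Its arguments: {"type":"object","properties":{"series":{"type":"array"},"force":{"type":"number"}},"required":["series"]}

```bash
mkdir -p pics; cat > h.py <<'E'
from plant import r
import numpy as np, cv2
def snap(n,f=None):
    p,d=r.snapshot(n)
    c=r.get_calibration(n)
    if f: cv2.imwrite(f'pics/{f}.png',p)
    return p,d,np.array(c['intrinsics']),np.array(c['pose'])
def ray(K,T,u,v):
    d=np.array([(u-K[0,2])/K[0,0],-(v-K[1,2])/K[1,1],-1.])
    return T[:3,3],T[:3,:3]@d
def onz(K,T,u,v,z):
    o,d=ray(K,T,u,v); return o+d*(z-o[2])/d[2]
def cloud(d,K,T):
    v,u=np.mgrid[:d.shape[0],:d.shape[1]]
    P=np.stack([(u-K[0,2])/K[0,0]*d,-(v-K[1,2])/K[1,1]*d,-d],-1)
    W=P@T[:3,:3].T+T[:3,3]; W[d==0]=np.nan
    return W
E
python3 - <<'E'
from h import *
for n in ('scene','top'):
    p,d,K,T=snap(n,n+'0'); np.savez(n+'0',p=p,d=d,K=K,T=T)
    print(n,K.round(1).tolist(),T.round(3).tolist(),{k:v for k,v in r.get_calibration(n).items() if k not in('intrinsics','pose')},(d>0).mean())
print(r.get_state())
E
```

```text
scene [[564.0, 0.0, 317.2], [0.0, 564.0, 240.0], [0.0, 0.0, 1.0]] [[0.808, 0.282, -0.517, -0.017], [-0.589, 0.377, -0.715, -0.602], [-0.007, 0.882, 0.471, 0.674], [0.0, 0.0, 0.0, 1.0]] {} 0.995810546875
top [[474.8, 0.0, 322.7], [0.0, 474.8, 244.9], [0.0, 0.0, 1.0]] [[-0.011, 0.99, -0.14, 0.395], [-1.0, -0.013, -0.014, 0.142], [-0.016, 0.14, 0.99, 1.106], [0.0, 0.0, 0.0, 1.0]] {} 0.995859375
{'clock': 0.1, 'q': array([-1.11820483,  0.68988376, -0.19451826,  1.56623319,  0.15731837,
        0.90251018, -0.21511862]), 'qd': array([ 1.88633009e-04, -3.23865853e-03, -1.15427283e-03, -1.56275812e-03,
       -1.23936981e-03, -5.23001370e-05, -2.68723661e-05]), 'joint_torque': array([-2.72344121e-03, -5.28493881e+01, -1.27156813e+00, -1.53833896e+01,
       -5.26372832e-02,  1.97081506e-03,  3.86775071e-05]), 'tool_pos': array([0.25397574, 0.57045011, 0.23800222]), 'eef_rot': array([ 2.07836128e-01,  9.78163315e-01, -8.14537422e-04, -1.02395983e-04]), 'contact_force': array([-0.58766367, -0.01016379, -0.50550909]), 'moment': array([ 0.0418287 ,  0.03137755, -0.0849343 ]), 'finger_force': 0.0, 'opening': 1.0010161511465072}
```

View pics/scene0.png

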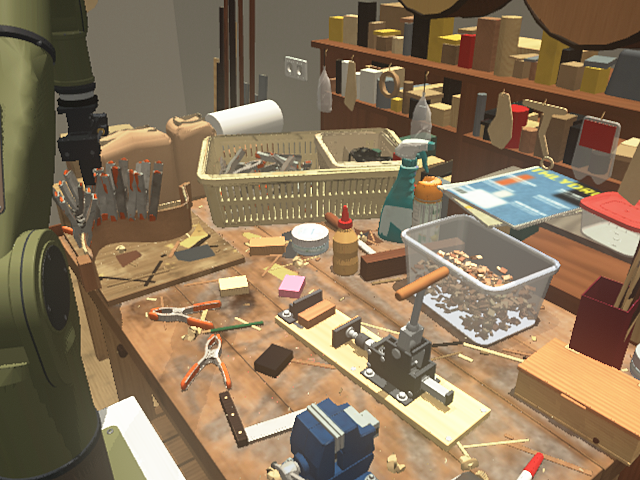

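View pics/top0.png

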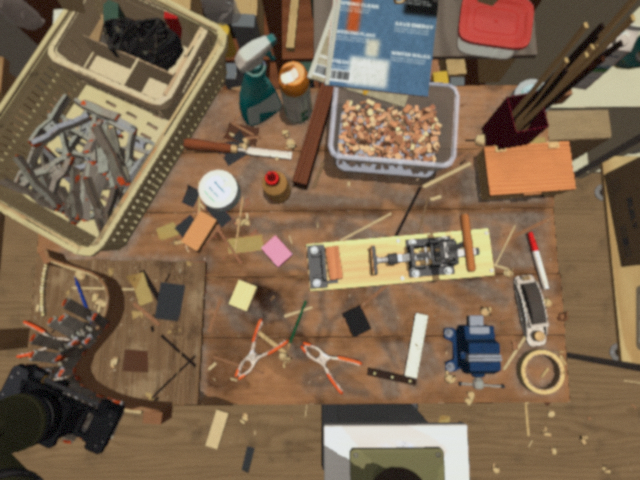

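Scene view: the pale yellow block at scene (233,284) / top (243,294) is the candidate. Look-alikes are pink at (292,286)/(277,250) and black at (273,360)/(356,320). The cork sanding block is at (266,244)/(200,230), the bottle at (345,242)/(275,185) and the pot at (310,237)/(218,188). The clamp lies along top row ~260, with its stop at (317,265), long offcut at (333,263), pad at (373,262) and grip at (468,242). I choose the pale yellow block and check it in a close crop.

```bash
cat > m.py <<'E'
from h import *
A={n:np.load(n+'0.npz') for n in('scene','top')}
a=A['top'];K,T=a['K'],a['T'];W=cloud(a['d'],K,T)
s=A['scene'];Ks,Ts=s['K'],s['T'];Ws=cloud(s['d'],Ks,Ts)
def at(W,u,v): return np.nanmedian(W[v-2:v+3,u-2:u+3].reshape(-1,3),0).round(4)
for n,(u,v) in dict(bench=(300,340),yel=(243,294),long=(334,263),board=(350,245),board2=(480,270),grip=(468,235),stop=(315,262),sand=(200,230),pot=(218,188),bottle=(273,180),pad=(373,260)).items(): print(n,at(W,u,v))
for n,(u,v) in dict(yel=(233,284),long=(318,310),grip=(422,283),board=(460,425)).items(): print('s',n,at(Ws,u,v))
def rectof(W,img,u,v,w,zlo,zhi,tag):
    m=np.zeros(W.shape[:2],np.uint8); sl=np.s_[v-w:v+w,u-w:u+w]
    m[sl]=((W[sl][...,2]>zlo)&(W[sl][...,2]<zhi))
    n,l,st,c=cv2.connectedComponentsWithStats(m)
    L=l[v,u]; P=W[l==L]
    rc=cv2.minAreaRect((P[:,:2]*1000).astype(np.float32)); print(tag,'L',L,len(P),'z',np.median(P[:,2]).round(4),rc)
rectof(W,a['p'],243,294,30,.012,.03,'yel top'); rectof(Ws,s['p'],233,284,35,.014,.03,'yel sc')
rectof(W,a['p'],334,263,30,.031,.045,'long top');rectof(Ws,s['p'],318,310,35,.031,.045,'long sc')
rectof(W,a['p'],468,235,45,.19,.26,'grip top');rectof(Ws,s['p'],422,283,45,.19,.26,'grip sc')
rectof(W,a['p'],480,270,200,.008,.022,'board top')
big=[cv2.resize(a['p'][215:315,220:400],None,fx=4,fy=4),cv2.resize(s['p'][265:415,200:440],None,fx=3,fy=3)]
big=[b[:, :720] for b in big]; cv2.imwrite('pics/crop.png',np.vstack([cv2.resize(big[0],(580,300)),cv2.resize(big[1],(580,300))]))
E
python3 m.py
```

```text
bench [3.329e-01 2.121e-01 2.000e-04]
yel [0.4385 0.3403 0.0208]
long [0.5053 0.1321 0.0379]
board [0.5489 0.0942 0.0149]
board2 [ 0.4872 -0.2028  0.0151]
grip [ 0.5352 -0.117   0.2271]
stop [0.5096 0.1755 0.0223]
sand [0.5867 0.441  0.0288]
pot [0.682  0.3969 0.0448]
bottle [0.6742 0.2596 0.1303]
pad [0.509  0.0455 0.0548]
s yel [0.4352 0.3326 0.0223]
s long [0.5096 0.1275 0.0391]
s grip [ 0.518  -0.1239  0.2264]
s board [ 0.5249 -0.2213  0.0166]
yel top L 1 530 z 0.0209 ((437.32415771484375, 342.84674072265625), (46.12678146362305, 60.20193862915039), 67.79552459716797)
yel sc L 3 395 z 0.0217 ((439.2388000488281, 340.2701110839844), (50.9852294921875, 60.125614166259766), 66.67745208740234)
long top L 1 436 z 0.0376 ((508.11346435546875, 133.2292938232422), (74.69603729248047, 29.904125213623047), 7.469400882720947)
long sc L 1 612 z 0.0385 ((507.4659118652344, 148.397705078125), (76.77507781982422, 68.84648132324219), 6.4240875244140625)
grip top L 1 575 z 0.2255 ((523.3787231445312, -116.14046478271484), (109.82786560058594, 18.374530792236328), 4.833811283111572)
grip sc L 1 749 z 0.2254 ((525.029296875, -118.83497619628906), (110.95484924316406, 19.32528305053711), 2.7270426750183105)
board top L 127 5309 z 0.0157 ((517.4573364257812, -18.235275268554688), (113.62306213378906, 425.8010559082031), 4.245360851287842)
```

View pics/crop.png

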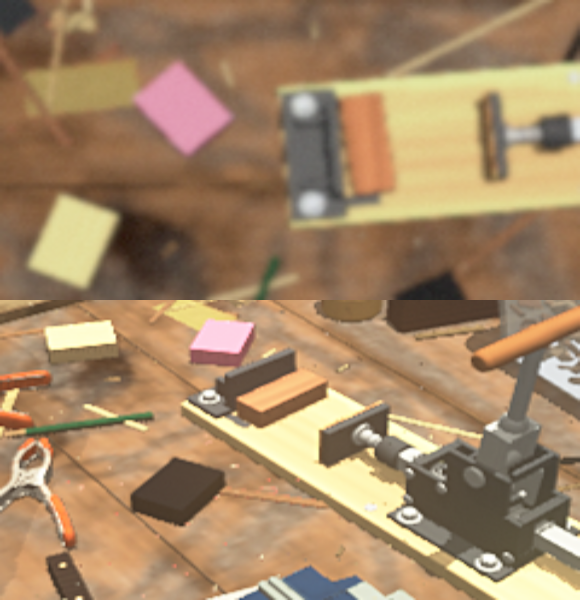

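The crop confirms it: pale yellow block, 46 x 60 mm in the top view, top at 21 mm, centre about (438, 342) mm. The lever already stands at about 0.13 rad. Next I move above the block and turn the tool.

>>> step_arm([
  [16.7, -20.8, 0, 0, 0, -0.14, 0],
  [16.7, -20.8, 0, 0, 0, -0.14, 0],
  [16.7, -20.8, 0, 0, 0, -0.14, 0],
  [16.7, -20.8, 0, 0, 0, -0.14, 0],
  [16.7, -20.8, 0, 0, 0, -0.14, 0],
  [16.7, -20.8, 0, 0, 0, -0.14, 0],
  [16.7, -20.8, 0, 0, 0, -0.14, 0],
  [16.7, -20.8, 0, 0, 0, -0.14, 0],
  [16.7, -20.8, 0, 0, 0, -0.14, 0],
  [16.7, -20.8, 0, 0, 0, -0.14, 0],
  [16.7, -20.8, 0, 0, 0, -0.14, 0],
  [0, 0, -30, 0, 0, 0, 0],
  [0, 0, -40, 0, 0, 0, 0],
  [0, 0, -40, 0, 0, 0, 0],
  [0, 0, -40, 0, 0, 0, 0],
  [0, 0, -30, 0, 0, 0, 0],
  [0, 0, 0, 0, 0, 0, 0],
], force=15)

```text
clock: 1.8
tool_pos: [0.4352, 0.3404, 0.0551]
eef_rot: [0.83, 0.558, -0.004, 0.0]
contact_force: [-1.0, 0.1, 0.1]
opening: 0.999
finger_force: 0.0
```

>>> step_arm([
  [2, 2, -20, 0, 0, 0, 0],
  [0, 0, -20, 0, 0, 0, 0],
  [0, 0, -11, 0, 0, 0, 0],
  [0, 0, 0, 0, 0, 0, 0],
  [0, 0, 0, 0, 0, 0, 0],
])

```text
clock: 2.3
tool_pos: [0.4403, 0.3445, 0.0087]
eef_rot: [0.83, 0.557, 0.001, 0.0]
contact_force: [0.1, 0.7, 0.2]
opening: 1.0
finger_force: 0.0
```

```bash
cat > m2.py <<'E'
from h import *
a=np.load('top0.npz');K,T=a['K'],a['T'];W=cloud(a['d'],K,T)
th=np.radians(4.25);x=np.array([np.cos(th),np.sin(th)]);y=np.array([-x[1],x[0]])
O=np.array([517.46,-18.24])/1000-.021*y
print('origin',O)
C=np.stack([(W[...,:2]-O)@x,(W[...,:2]-O)@y,W[...,2]],-1)*1000
def sel(xr,yr,zr,n):
    m=np.ones(C.shape[:2],bool)
    for i,q in enumerate((xr,yr,zr)): m&=(C[...,i]>q[0])&(C[...,i]<q[1])
    P=C[m]
    if len(P): print(n,len(P),np.percentile(P,[1,50,99],axis=0).round(1).tolist())
sel((-60,60),(180,240),(45,75),'stop upright')
sel((-45,45),(60,110),(46,65),'pad plate')
sel((-45,45),(140,200),(32,42),'long')
sel((-70,70),(-200,240),(10,20),'board')
sel((-70,70),(-110,-40),(200,240),'grip')
sel((-40,40),(-110,20),(95,110),'cheeks')
E
python3 m2.py
```

```text
origin [ 0.51901628 -0.03918225]
stop upright 117 [[-36.4, 191.8, 53.7], [-2.9, 195.7, 59.8], [32.6, 199.6, 64.4]]
pad plate 176 [[-33.0, 63.2, 46.1], [-2.1, 83.5, 54.7], [29.8, 89.7, 59.5]]
long 428 [[-34.8, 157.1, 33.2], [1.8, 172.5, 37.6], [38.5, 188.0, 41.0]]
board 5020 [[-56.2, -189.0, 10.9], [-10.3, 41.0, 15.5], [52.6, 230.0, 19.8]]
grip 563 [[-55.3, -85.5, 205.8], [-2.9, -75.2, 225.7], [51.9, -68.9, 230.0]]
cheeks 208 [[-31.1, -86.7, 95.1], [-9.4, -59.4, 100.7], [27.5, -34.1, 107.9]]
```

>>> step_arm([
  [-2.5, -2, -3, 0, 0, 0, 0],
  [0, 0, -2.5, 0, 0, 0, 0],
  [0, 0, 0, 0, 0, 0, 1],
  [0, 0, 0, 0, 0, 0, 1],
  [0, 0, 0, 0, 0, 0, 1],
  [0, 0, 0, 0, 0, 0, 1],
  [0, 0, 0, 0, 0, 0, 1],
  [0, 0, 0, 0, 0, 0, 1],
  [0, 0, 0, 0, 0, 0, 1],
], force=25)

```text
clock: 3.2
tool_pos: [0.4376, 0.3423, 0.0023]
eef_rot: [0.83, 0.558, 0.0, 0.0]
contact_force: [-0.3, -0.4, 0.7]
opening: 0.677
finger_force: 25.0
```

>>> step_arm([
  [0, 0, 20, 0, 0, 0, 1],
  [0, 0, 40, 0, 0, 0, 1],
  [0, 0, 40, 0, 0, 0, 1],
  [7, -25.4, 0, 0, 0, 0.046, 1],
  [7, -25.4, 0, 0, 0, 0.046, 1],
  [7, -25.4, 0, 0, 0, 0.046, 1],
  [7, -25.4, 0, 0, 0, 0.046, 1],
  [7, -25.4, 0, 0, 0, 0.046, 1],
  [7, -25.4, 0, 0, 0, 0.046, 1],
  [7, -25.4, 0, 0, 0, 0.046, 1],
  [7, -25.4, 0, 0, 0, 0.046, 1],
  [7, -25.4, 0, 0, 0, 0.046, 1],
  [7, -25.4, 0, 0, 0, 0.046, 1],
  [0, 0, 0, 0, 0, 0, 1],
  [0, 0, 0, 0, 0, 0, 1],
  [0, 0, 0, 0, 0, 0, 1],
])

```text
clock: 4.8
tool_pos: [0.5069, 0.0897, 0.1021]
eef_rot: [0.681, 0.733, 0.0, -0.0]
contact_force: [0.1, 0.2, -0.7]
opening: 0.674
finger_force: 25.0
```

>>> step_arm([
  [0.5, -1, -25, 0, 0, 0, 1],
  [0, 0, -25, 0, 0, 0, 1],
  [0, 0, -20, 0, 0, 0, 1],
  [0, 0, -9, 0, 0, 0, 1],
  [0, 0, 0, 0, 0, 0, 1],
  [0, 0, 0, 0, 0, 0, 1],
])

```text
clock: 5.4
tool_pos: [0.508, 0.0879, 0.0237]
eef_rot: [0.681, 0.732, 0.0, 0.0]
contact_force: [-0.2, -0.8, -0.1]
opening: 0.677
finger_force: 25.0
```

```bash
python3 - <<'E'
from h import *
p,d,K,T=snap('scene'); print(r.get_state()['tool_pos'],r.get_state()['contact_force'])
cv2.imwrite('pics/place1.png',cv2.resize(p[220:420,230:470],None,fx=2.5,fy=2.5))
E
```

```text
[0.50829915 0.08772437 0.02400649] [-0.06527839  0.7541928   0.03899138]
```

View pics/place1.png

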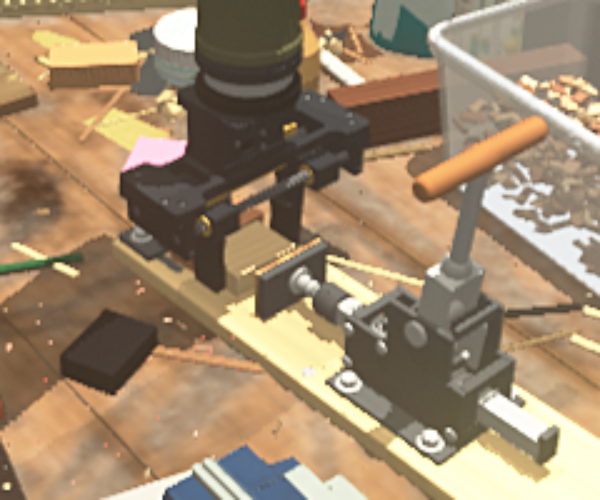

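The crop shows the block held over the bed at (255,255), clear of the pad at (290,275). I lower it.

>>> step_arm([
  [0, 0, -3, 0, 0, 0, 1],
  [0, 0, -2, 0, 0, 0, 1],
  [0, 0, -1, 0, 0, 0, 1],
  [0, 0, 0, 0, 0, 0, 1],
  [0, 0, 0, 0, 0, 0, 1],
])

```text
clock: 5.95
tool_pos: [0.508, 0.0872, 0.0173]
eef_rot: [0.681, 0.732, 0.0, 0.0]
contact_force: [0.6, -0.6, -0.1]
opening: 0.68
finger_force: 25.0
```

>>> step_arm([
  [-0.2, 3, 0, 0, 0, 0, 1],
  [-0.2, 3, 0, 0, 0, 0, 1],
  [-0.2, 2, 0, 0, 0, 0, 1],
  [-0.1, 2, 0, 0, 0, 0, 1],
  [0, 0, 0, 0, 0, 0, 1],
  [0, 0, 0, 0, 0, 0, 1],
])

```text
clock: 6.55
tool_pos: [0.5072, 0.0971, 0.0173]
eef_rot: [0.681, 0.732, 0.0, 0.0]
contact_force: [-0.2, -1.1, 2.5]
opening: 0.675
finger_force: 25.0
```

>>> step_arm([
  [-0.1, 1.5, 0, 0, 0, 0, 1],
  [-0.1, 1, 0, 0, 0, 0, 1],
  [0, 0, 0, 0, 0, 0, 1],
  [0, 0, 0, 0, 0, 0, 1],
])

```text
clock: 6.95
tool_pos: [0.5072, 0.0972, 0.0173]
eef_rot: [0.682, 0.732, -0.001, 0.001]
contact_force: [1.0, -6.1, 3.1]
opening: 0.681
finger_force: 25.0
```

>>> step_arm([
  [-0.1, 1, 0, 0, 0, 0, 1],
  [-0.1, 1, 0, 0, 0, 0, 1],
  [0, 0, 0, 0, 0, 0, 1],
  [0, 0, 0, 0, 0, 0, 1],
])

```text
clock: 7.35
tool_pos: [0.5071, 0.0972, 0.0174]
eef_rot: [0.682, 0.731, -0.002, 0.002]
contact_force: [1.6, -10.5, 3.0]
opening: 0.68
finger_force: 25.0
```

>>> step_arm([
  [0.3, -3.8, 0, 0, 0, 0, 1],
  [0, 0, 0, 0, 0, 0, 1],
  [0, 0, 0, 0, 0, 0, 0],
  [0, 0, 0, 0, 0, 0, 0],
  [0, 0, 0, 0, 0, 0, 0],
  [0, 0, 0, 0, 0, 0, 0],
  [0, 0, 0, 0, 0, 0, 0],
])

```text
clock: 8.05
tool_pos: [0.5069, 0.0983, 0.0172]
eef_rot: [0.681, 0.732, 0.0, -0.0]
contact_force: [1.0, -0.1, 0.8]
opening: 0.997
finger_force: 0.0
```

>>> step_arm([
  [0, 0, 20, 0, 0, 0, 0],
  [0, 0, 40, 0, 0, 0, 0],
  [0, 0, 50, 0, 0, 0, 0],
  [0, 0, 50, 0, 0, 0, 0],
  [0, 0, 50, 0, 0, 0, 0],
  [0, 0, 50, 0, 0, 0, 0],
  [0, 0, 0, 0, 0, -0.14, 0],
  [0, 0, 0, 0, 0, -0.14, 0],
  [0, 0, 0, 0, 0, -0.14, 0],
  [0, 0, 0, 0, 0, -0.14, 0],
  [0, 0, 0, 0, 0, -0.14, 0],
  [0, 0, 0, 0, 0, -0.14, 0],
  [0, 0, 0, 0, 0, -0.14, 0],
  [0, 0, 0, 0, 0, -0.14, 0],
  [0, 0, 0, 0, 0, -0.14, 0],
  [0, 0, 0, 0, 0, -0.14, 0],
  [0, 0, 0, 0, 0, -0.14, 0],
  [0, 0, 0, 0, 0, -0.03, 0],
  [0, 0, 0, 0, 0, 0, 0],
])

```text
clock: 9.95
tool_pos: [0.5068, 0.0981, 0.2771]
eef_rot: [0.999, 0.038, -0.0, 0.0]
contact_force: [-0.3, 0.2, -0.3]
opening: 1.001
finger_force: 0.0
```

```bash
cat > look.py <<'E'
from h import *
import sys
p,d,K,T=snap('top'); W=cloud(d,K,T)
th=np.radians(4.25);x=np.array([np.cos(th),np.sin(th)]);y=np.array([-x[1],x[0]])
O=np.array([.5172,-.0393])
C=np.stack([(W[...,:2]-O)@x,(W[...,:2]-O)@y,W[...,2]],-1)*1000
def sel(xr,yr,zr,n,rect=0,cm=None):
    m=np.ones(C.shape[:2],bool)
    for i,q in enumerate((xr,yr,zr)): m&=(C[...,i]>q[0])&(C[...,i]<q[1])
    if cm is not None: m&=cm
    P=C[m]
    if len(P)>9: print(n,len(P),np.percentile(P,[2,50,98],axis=0).round(1).tolist(),cv2.minAreaRect(P[:,:2].astype(np.float32)) if rect else '')
hsv=cv2.cvtColor(p,cv2.COLOR_BGR2HSV)
red=(hsv[...,0]<15)&(hsv[...,1]>90); 
sel((-60,60),(180,240),(45,75),'stop')
sel((-45,45),(60,130),(42,65),'pad')
sel((-60,60),(100,210),(28,43),'long',1,red)
sel((-60,60),(100,165),(28,43),'short',1,~red)
sel((-70,70),(-150,-30),(195,240),'grip',1)
cv2.imwrite('pics/%s.png'%sys.argv[1],cv2.resize(p[200:320,290:510],None,fx=3,fy=3))
s=r.get_state(); print(s['clock'],s['tool_pos'].round(4),s['eef_rot'].round(3),s['contact_force'].round(1))
E
python3 look.py l1
```

```text
stop 43 [[-34.8, 191.9, 52.2], [-23.8, 195.6, 58.7], [-10.3, 199.4, 62.2]] 
long 64 [[-32.0, 182.5, 33.5], [-16.0, 186.6, 37.1], [1.8, 191.3, 41.0]] ((-15.014494895935059, 186.82737731933594), (9.056873321533203, 33.96572494506836), 84.99644470214844)
grip 571 [[-51.9, -85.2, 204.3], [-0.9, -75.0, 225.6], [52.3, -68.9, 230.0]] ((0.7160797119140625, -76.78563690185547), (110.24136352539062, 18.110218048095703), 0.5591350197792053)
10.0 [0.5068 0.0981 0.2772] [ 0.999  0.038 -0.     0.   ] [ 0.7 -0.6 -0.1]
```

View pics/l1.png

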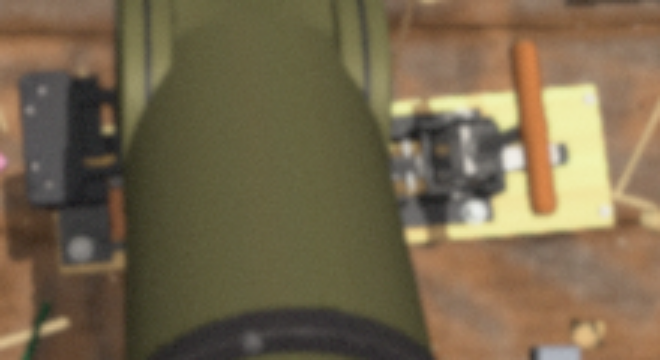

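>>> step_arm([
  [2, -27, 0, 0, 0, 0, 0],
  [2, -27, 0, 0, 0, 0, 0],
  [2, -27, 0, 0, 0, 0, 0],
  [2, -27, 0, 0, 0, 0, 0],
  [2, -27, 0, 0, 0, 0, 0],
  [2, -27, 0, 0, 0, 0, 0],
  [2, -27, 0, 0, 0, 0, 0],
  [2.5, -31, 0, 0, 0, 0, 0],
  [0, 0, -14, 0.13, 0.01, 0, 0],
  [0, 0, 0, 0, 0, 0, 0],
  [0, 0, 0, 0, 0, 0, 0],
])

```text
clock: 11.1
tool_pos: [0.5232, -0.1225, 0.2631]
eef_rot: [0.997, 0.036, -0.003, -0.065]
contact_force: [0.2, 0.1, -0.1]
opening: 0.994
finger_force: 0.0
```

```bash
sed -i "s/snap('top')/snap(sys.argv[2])/; s/p\[200:320,290:510\]/(p[200:320,290:510] if sys.argv[2]=='top' else p[220:420,230:470])/" look.py; python3 look.py l2 top; python3 look.py l3 scene
```

```text
stop 115 [[-34.2, 191.8, 55.3], [-1.5, 195.8, 59.7], [33.2, 199.4, 63.6]] 
pad 199 [[-31.0, 62.2, 42.7], [0.1, 83.0, 54.2], [29.7, 89.6, 58.5]] 
long 395 [[-31.8, 163.6, 34.3], [2.2, 177.2, 37.5], [37.0, 190.6, 41.3]] ((2.83978271484375, 177.07481384277344), (28.60613441467285, 71.3593978881836), 89.58460235595703)
short 551 [[-32.2, 117.7, 31.4], [-2.8, 140.1, 35.6], [26.8, 162.4, 39.8]] ((4.207740783691406, 139.98448181152344), (74.9234390258789, 46.565185546875), 0.9801807403564453)
grip 165 [[-53.6, -85.6, 218.2], [-37.9, -76.5, 225.5], [32.7, -69.3, 229.7]] ((-2.095489501953125, -77.09909057617188), (104.96234130859375, 17.122604370117188), 0.050821781158447266)
11.15 [ 0.5236 -0.1207  0.2634] [ 0.997  0.038 -0.003 -0.065] [-1.1  0.5 -1.1]
stop 282 [[-32.5, 188.2, 45.3], [0.5, 191.3, 55.6], [35.5, 198.2, 62.7]] 
pad 359 [[-29.4, 62.7, 42.6], [-1.1, 78.3, 52.7], [32.6, 88.7, 58.4]] 
long 131 [[-31.9, 159.5, 28.8], [-14.7, 179.1, 37.1], [40.9, 195.9, 41.0]] ((5.18096923828125, 184.10781860351562), (50.741851806640625, 76.85066223144531), 89.16011047363281)
short 625 [[-30.8, 114.6, 29.1], [-3.6, 135.7, 36.8], [29.9, 163.9, 39.9]] ((5.670434951782227, 139.04629516601562), (75.3949966430664, 51.44489288330078), 0.25169315934181213)
grip 711 [[-52.0, -87.7, 197.9], [-3.3, -83.0, 225.6], [49.4, -73.5, 230.0]] ((1.0723457336425781, -78.89405822753906), (107.85752868652344, 19.388090133666992), 0.06435553729534149)
11.2 [ 0.5239 -0.1197  0.2636] [ 0.997  0.039 -0.003 -0.065] [-0.7  0.2  0.9]
```

View pics/l3.png

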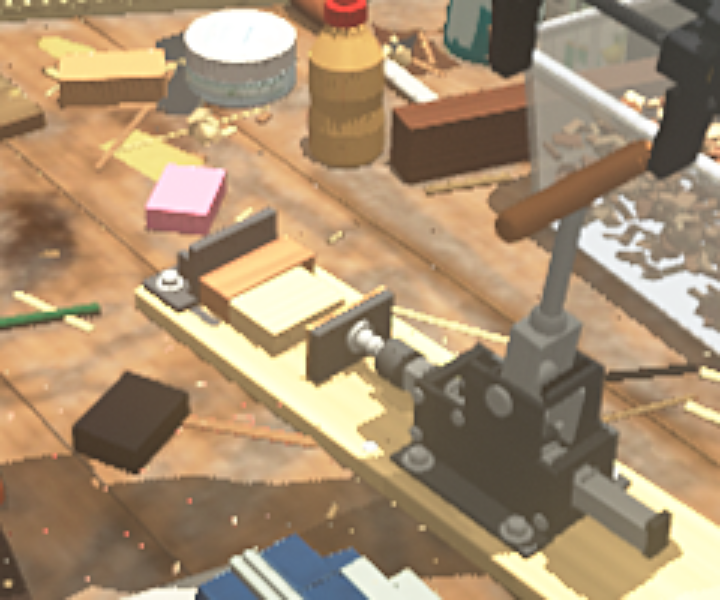

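Short offcut (crop (290,300)) lies flat against the long one, centred to about 3 mm. The pad at (350,335) still has a gap of about 28 mm. I take the grip now.

>>> step_arm([
  [-0.1, 1.5, -16, 0, 0, 0, 0],
  [-0.1, 1.5, -16, 0, 0, 0, 0],
  [-0.1, 1.5, -16, 0, 0, 0, 0],
  [-0.1, 1.5, -15.5, 0, 0, 0, 0],
  [0, 0, 0, 0, 0, 0, 0],
  [0, 0, 0, 0, 0, 0, 0],
], force=20)

```text
clock: 11.8
tool_pos: [0.5237, -0.1141, 0.2003]
eef_rot: [0.997, 0.038, -0.003, -0.065]
contact_force: [0.5, 0.4, -0.2]
opening: 1.002
finger_force: 0.0
```

>>> step_arm([
  [0, 0.5, 0, 0, 0, 0, 0.6],
  [0, 0, 0, 0, 0, 0, 1],
  [0, 0, 0, 0, 0, 0, 1],
  [0, 0, 0, 0, 0, 0, 1],
  [0, 0, 0, 0, 0, 0, 1],
  [0, 0, 0, 0, 0, 0, 1],
  [0, 0, 0, 0, 0, 0, 1],
  [0, 0, 0, 0, 0, 0, 1],
  [0, 0, 0, 0, 0, 0, 1],
  [0, 0, 0, 0, 0, 0, 1],
])

```text
clock: 12.8
tool_pos: [0.5231, -0.1157, 0.1998]
eef_rot: [0.997, 0.036, -0.003, -0.065]
contact_force: [-0.4, -0.2, -0.1]
opening: 0.18
finger_force: 19.7
```

>>> step_arm([
  [-0.2, 2.8, 0.3, -0.022, -0.0016, 0, 1],
  [-0.2, 2.8, 0.3, -0.022, -0.0016, 0, 1],
  [-0.2, 2.8, 0.2, -0.022, -0.0016, 0, 1],
  [-0.2, 2.8, 0.2, -0.022, -0.0016, 0, 1],
  [-0.2, 2.8, 0.1, -0.022, -0.0016, 0, 1],
  [0, 0, 0, 0, 0, 0, 1],
  [0, 0, 0, 0, 0, 0, 1],
])

```text
clock: 13.5
tool_pos: [0.522, -0.1007, 0.2007]
eef_rot: [0.999, 0.037, -0.001, -0.01]
contact_force: [-0.1, -0.8, -1.6]
opening: 0.174
finger_force: 19.9
```

>>> step_arm([
  [-0.1, 1.3, 0, -0.01, -0.001, 0, 1],
  [-0.1, 1.2, 0, -0.01, -0.001, 0, 1],
  [0, 0, 0, 0, 0, 0, 1],
  [0, 0, 0, 0, 0, 0, 1],
])

```text
clock: 13.9
tool_pos: [0.522, -0.1009, 0.2008]
eef_rot: [0.999, 0.036, 0.0, 0.001]
contact_force: [1.3, -6.1, -4.8]
opening: 0.18
finger_force: 20.1
```

Rest stop found: -6 N at TCP y = -100.9. Now the first full stroke.

>>> step_arm([
  [0.3, -4, -0.7, 0.034, 0.0025, 0, 1],
  [0.3, -4, -0.6, 0.034, 0.0025, 0, 1],
  [0.3, -4, -0.6, 0.034, 0.0025, 0, 1],
  [0.3, -4, -0.5, 0.034, 0.0025, 0, 1],
  [0.3, -4, -0.6, 0.034, 0.0025, 0, 1],
  [0.3, -4, -0.7, 0.034, 0.0025, 0, 1],
  [0.3, -4, -0.8, 0.034, 0.0025, 0, 1],
  [0.3, -4, -0.9, 0.034, 0.0025, 0, 1],
  [0.3, -4, -1.1, 0.034, 0.0025, 0, 1],
  [0.3, -4, -1.2, 0.034, 0.0025, 0, 1],
  [0, 0, 0, 0, 0, 0, 1],
  [0, 0, 0, 0, 0, 0, 1],
  [0, 0, 0, 0, 0, 0, 1],
])

```text
clock: 15.2
tool_pos: [0.5248, -0.1377, 0.1943]
eef_rot: [0.985, 0.036, -0.006, -0.171]
contact_force: [-2.0, 0.4, 5.6]
opening: 0.184
finger_force: 19.2
```

>>> step_arm([
  [0, -1.5, 1.5, 0, 0, 0, 1],
  [0, -1, 0.5, 0, 0, 0, 1],
  [0, 0, 0, 0, 0, 0, 1],
  [0, 0, 0, 0, 0, 0, 1],
])

```text
clock: 15.6
tool_pos: [0.5248, -0.1377, 0.1945]
eef_rot: [0.984, 0.037, -0.007, -0.172]
contact_force: [1.6, 6.4, -6.3]
opening: 0.175
finger_force: 20.5
```

```bash
cat > st.py <<'E'
from h import *
F=[];P=[];Z=[]
for i in range(1):
    s=r.get_state(); F.append(s['contact_force']);P.append(s['tool_pos']*1000)
    r.snapshot('top'); s=r.get_state(); F.append(s['contact_force']);P.append(s['tool_pos']*1000)
    tilt=2*np.arcsin(-s['eef_rot'][3]*np.sign(s['eef_rot'][0]))
p=np.mean(P,0); f=np.mean(F,0)
th=np.radians(4.25); yc=-(p[0]-522)*np.sin(th)+(p[1]+101.6)*np.cos(th)
bar=yc-19*np.sin(tilt)
print(s['clock'],'p',p.round(1),'f',np.round(F,1).tolist(),'tilt %.3f lever %.3f'%(tilt,np.arcsin(-bar/130)))
E
python3 st.py
```

```text
15.65 p [ 524.8 -137.7  194.5] f [[1.6, 6.4, -6.3], [1.2, 6.4, -7.3]] tilt 0.346 lever 0.334
```

At the stroke stop: TCP y = -137.7, 6.4 N. So the lever travel is -100.9 to -137.7. Now back to rest and a second stroke.

>>> step_arm([
  [-0.3, 4, 0.2, -0.0345, -0.0025, 0, 1],
  [-0.3, 4, 1.1, -0.0345, -0.0025, 0, 1],
  [-0.3, 4, 0.9, -0.0345, -0.0025, 0, 1],
  [-0.3, 4, 0.8, -0.0345, -0.0025, 0, 1],
  [-0.3, 4, 0.7, -0.0345, -0.0025, 0, 1],
  [-0.3, 4, 0.6, -0.0345, -0.0025, 0, 1],
  [-0.3, 4, 0.4, -0.0345, -0.0025, 0, 1],
  [-0.3, 4, 0.3, -0.0345, -0.0025, 0, 1],
  [-0.3, 4, 0.2, -0.0345, -0.0025, 0, 1],
  [-0.3, 4.2, 0.1, -0.0345, -0.0025, 0, 1],
  [0, 0, 0, 0, 0, 0, 1],
  [0, 0, 0, 0, 0, 0, 1],
])

```text
clock: 16.85
tool_pos: [0.5221, -0.1011, 0.2006]
eef_rot: [0.999, 0.036, 0.0, 0.002]
contact_force: [0.0, 0.3, 0.1]
opening: 0.177
finger_force: 19.6
```

>>> step_arm([
  [0.3, -3.8, -0.1, 0.0345, 0.0025, 0, 1],
  [0.3, -3.8, -0.2, 0.0345, 0.0025, 0, 1],
  [0.3, -3.8, -0.3, 0.0345, 0.0025, 0, 1],
  [0.3, -3.8, -0.4, 0.0345, 0.0025, 0, 1],
  [0.3, -3.8, -0.6, 0.0345, 0.0025, 0, 1],
  [0.3, -3.8, -0.7, 0.0345, 0.0025, 0, 1],
  [0.3, -3.8, -0.8, 0.0345, 0.0025, 0, 1],
  [0.3, -3.8, -0.9, 0.0345, 0.0025, 0, 1],
  [0.3, -3.8, -1.1, 0.0345, 0.0025, 0, 1],
  [0.3, -3.8, -1.2, 0.0345, 0.0025, 0, 1],
  [0, -0.5, 0, 0, 0, 0, 1],
  [0, 0, 0, 0, 0, 0, 1],
  [0, 0, 0, 0, 0, 0, 1],
])

```text
clock: 18.15
tool_pos: [0.5248, -0.1377, 0.1943]
eef_rot: [0.984, 0.036, -0.007, -0.172]
contact_force: [-0.1, 5.1, -0.7]
opening: 0.175
finger_force: 19.9
```

```bash
python3 st.py; python3 look.py l4 top
```

```text
18.2 p [ 524.9 -137.7  194.3] f [[-0.1, 5.1, -0.7], [0.4, 5.1, -0.9]] tilt 0.345 lever 0.334
stop 116 [[-34.2, 191.9, 55.0], [-0.5, 195.7, 59.1], [33.4, 199.4, 63.1]] 
pad 253 [[-30.4, 60.9, 43.0], [-0.7, 94.7, 53.3], [30.5, 103.5, 58.1]] 
long 394 [[-31.7, 163.6, 33.5], [2.8, 177.4, 37.4], [37.2, 190.9, 41.4]] ((3.17877197265625, 177.42506408691406), (72.22425842285156, 28.605234146118164), 0.3548855483531952)
short 565 [[-31.9, 103.5, 31.4], [-2.4, 139.6, 35.4], [26.9, 162.3, 40.2]] ((4.5453338623046875, 133.49295043945312), (74.82838439941406, 60.680511474609375), 0.26039642095565796)
grip 161 [[-54.1, -110.8, 212.3], [-38.6, -101.6, 219.4], [53.9, -95.2, 223.2]] ((0.2518157958984375, -103.4375991821289), (16.687772750854492, 109.74598693847656), 89.61028289794922)
18.25 [ 0.5248 -0.1377  0.1943] [ 0.985  0.037 -0.007 -0.171] [ 0.2  5.6 -0.1]
```

Pad moved 14 mm in two strokes; about 14 mm of gap is left. Third stroke, return and stroke.

>>> step_arm([
  [-0.3, 3.8, 1.2, -0.0345, -0.0025, 0, 1],
  [-0.3, 3.8, 1.1, -0.0345, -0.0025, 0, 1],
  [-0.3, 3.8, 0.9, -0.0345, -0.0025, 0, 1],
  [-0.3, 3.8, 0.8, -0.0345, -0.0025, 0, 1],
  [-0.3, 3.8, 0.7, -0.0345, -0.0025, 0, 1],
  [-0.3, 3.8, 0.6, -0.0345, -0.0025, 0, 1],
  [-0.3, 3.8, 0.4, -0.0345, -0.0025, 0, 1],
  [-0.3, 3.8, 0.3, -0.0345, -0.0025, 0, 1],
  [-0.3, 3.8, 0.2, -0.0345, -0.0025, 0, 1],
  [-0.3, 4.3, 0.1, -0.0345, -0.0025, 0, 1],
  [0, 0.3, 0, 0, 0, 0, 1],
  [0, 0, 0, 0, 0, 0, 1],
])

```text
clock: 19.45
tool_pos: [0.5221, -0.1012, 0.2005]
eef_rot: [0.999, 0.036, 0.0, 0.002]
contact_force: [0.0, 0.6, -0.1]
opening: 0.176
finger_force: 19.8
```

>>> step_arm([
  [0.3, -3.8, -0.1, 0.0345, 0.0025, 0, 1],
  [0.3, -3.8, -0.2, 0.0345, 0.0025, 0, 1],
  [0.3, -3.8, -0.3, 0.0345, 0.0025, 0, 1],
  [0.3, -3.8, -0.4, 0.0345, 0.0025, 0, 1],
  [0.3, -3.8, -0.6, 0.0345, 0.0025, 0, 1],
  [0.3, -3.8, -0.7, 0.0345, 0.0025, 0, 1],
  [0.3, -3.8, -0.8, 0.0345, 0.0025, 0, 1],
  [0.3, -3.8, -0.9, 0.0345, 0.0025, 0, 1],
  [0.3, -3.8, -1.1, 0.0345, 0.0025, 0, 1],
  [0.3, -3.8, -1.2, 0.0345, 0.0025, 0, 1],
  [0, -0.8, 0, 0, 0, 0, 1],
  [0, 0, 0, 0, 0, 0, 1],
  [0, 0, 0, 0, 0, 0, 1],
])

```text
clock: 20.75
tool_pos: [0.5248, -0.1376, 0.1942]
eef_rot: [0.984, 0.036, -0.007, -0.172]
contact_force: [0.4, 5.4, -3.3]
opening: 0.177
finger_force: 20.1
```

```bash
python3 st.py; python3 look.py l5 top | egrep 'pad|long|short'
```

```text
20.8 p [ 524.9 -137.6  194.2] f [[0.4, 5.4, -3.3], [-0.2, 4.5, -2.0]] tilt 0.346 lever 0.334
pad 285 [[-29.5, 61.1, 42.8], [-0.2, 100.5, 53.2], [29.8, 110.4, 59.0]] 
long 394 [[-31.8, 163.8, 33.1], [2.0, 177.5, 37.6], [37.0, 190.8, 42.1]] ((3.090801239013672, 177.3527374267578), (28.363981246948242, 72.07490539550781), 89.81977844238281)
short 568 [[-32.2, 110.5, 30.5], [-3.0, 139.4, 35.4], [26.8, 162.4, 39.7]] ((4.162254333496094, 133.95486450195312), (74.65279388427734, 58.786659240722656), 0.7481279373168945)
```

>>> step_arm([
  [-0.3, 3.8, 1.2, -0.0345, -0.0025, 0, 1],
  [-0.3, 3.8, 1.1, -0.0345, -0.0025, 0, 1],
  [-0.3, 3.8, 0.9, -0.0345, -0.0025, 0, 1],
  [-0.3, 3.8, 0.8, -0.0345, -0.0025, 0, 1],
  [-0.3, 3.8, 0.7, -0.0345, -0.0025, 0, 1],
  [-0.3, 3.8, 0.6, -0.0345, -0.0025, 0, 1],
  [-0.3, 3.8, 0.4, -0.0345, -0.0025, 0, 1],
  [-0.3, 3.8, 0.3, -0.0345, -0.0025, 0, 1],
  [-0.3, 3.8, 0.2, -0.0345, -0.0025, 0, 1],
  [-0.3, 4.3, 0.1, -0.0345, -0.0025, 0, 1],
  [0, 0.3, 0, 0, 0, 0, 1],
  [0, 0, 0, 0, 0, 0, 1],
])

```text
clock: 22.05
tool_pos: [0.5221, -0.1012, 0.2005]
eef_rot: [0.999, 0.036, 0.0, 0.002]
contact_force: [0.3, -0.2, -0.8]
opening: 0.178
finger_force: 19.8
```

>>> step_arm([
  [0.3, -3.8, -0.1, 0.0345, 0.0025, 0, 1],
  [0.3, -3.8, -0.2, 0.0345, 0.0025, 0, 1],
  [0.3, -3.8, -0.3, 0.0345, 0.0025, 0, 1],
  [0.3, -3.8, -0.4, 0.0345, 0.0025, 0, 1],
  [0.3, -3.8, -0.6, 0.0345, 0.0025, 0, 1],
  [0.3, -3.8, -0.7, 0.0345, 0.0025, 0, 1],
  [0.3, -3.8, -0.8, 0.0345, 0.0025, 0, 1],
  [0.3, -3.8, -0.9, 0.0345, 0.0025, 0, 1],
  [0.3, -3.8, -1.1, 0.0345, 0.0025, 0, 1],
  [0.3, -3.8, -1.2, 0.0345, 0.0025, 0, 1],
  [0, -0.8, 0, 0, 0, 0, 1],
  [0, 0, 0, 0, 0, 0, 1],
  [0, 0, 0, 0, 0, 0, 1],
])

```text
clock: 23.35
tool_pos: [0.5249, -0.1376, 0.1942]
eef_rot: [0.984, 0.036, -0.006, -0.173]
contact_force: [0.8, 4.9, -3.9]
opening: 0.176
finger_force: 20.2
```

```bash
python3 st.py; python3 look.py l6 top | egrep 'pad|long|short'
```

```text
23.4 p [ 524.9 -137.6  194.2] f [[0.8, 4.9, -3.9], [-0.5, 4.7, -2.6]] tilt 0.347 lever 0.334
pad 315 [[-28.9, 61.0, 42.7], [-0.7, 104.8, 52.9], [29.5, 116.8, 58.6]] 
long 400 [[-31.8, 163.4, 33.1], [2.7, 177.1, 37.7], [37.1, 190.8, 41.4]] ((2.7859344482421875, 177.0132598876953), (29.027652740478516, 71.43070220947266), 89.8165512084961)
short 557 [[-32.1, 116.8, 31.3], [-3.2, 139.4, 35.5], [26.5, 162.2, 39.9]] ((3.912158966064453, 132.56761169433594), (63.16746520996094, 73.82721710205078), 89.49040985107422)
```

Pad face at 116.8, just about touching the short offcut, with no load felt yet. The fifth stroke should bear.

>>> step_arm([
  [-0.3, 3.8, 1.2, -0.0345, -0.0025, 0, 1],
  [-0.3, 3.8, 1.1, -0.0345, -0.0025, 0, 1],
  [-0.3, 3.8, 0.9, -0.0345, -0.0025, 0, 1],
  [-0.3, 3.8, 0.8, -0.0345, -0.0025, 0, 1],
  [-0.3, 3.8, 0.7, -0.0345, -0.0025, 0, 1],
  [-0.3, 3.8, 0.6, -0.0345, -0.0025, 0, 1],
  [-0.3, 3.8, 0.4, -0.0345, -0.0025, 0, 1],
  [-0.3, 3.8, 0.3, -0.0345, -0.0025, 0, 1],
  [-0.3, 3.8, 0.2, -0.0345, -0.0025, 0, 1],
  [-0.3, 4.3, 0.1, -0.0345, -0.0025, 0, 1],
  [0, 0.3, 0, 0, 0, 0, 1],
  [0, 0, 0, 0, 0, 0, 1],
])

```text
clock: 24.65
tool_pos: [0.5221, -0.1012, 0.2004]
eef_rot: [0.999, 0.036, -0.0, 0.002]
contact_force: [-0.2, 0.3, -1.7]
opening: 0.177
finger_force: 19.9
```

>>> step_arm([
  [0.3, -3.8, -0.1, 0.0345, 0.0025, 0, 1],
  [0.3, -3.8, -0.2, 0.0345, 0.0025, 0, 1],
  [0.3, -3.8, -0.3, 0.0345, 0.0025, 0, 1],
  [0.3, -3.8, -0.4, 0.0345, 0.0025, 0, 1],
  [0.3, -3.8, -0.6, 0.0345, 0.0025, 0, 1],
  [0.3, -3.8, -0.7, 0.0345, 0.0025, 0, 1],
  [0.3, -3.8, -0.8, 0.0345, 0.0025, 0, 1],
  [0.3, -3.8, -0.9, 0.0345, 0.0025, 0, 1],
  [0.3, -3.8, -1.1, 0.0345, 0.0025, 0, 1],
  [0.3, -3.8, -1.2, 0.0345, 0.0025, 0, 1],
  [0, -0.8, 0, 0, 0, 0, 1],
  [0, 0, 0, 0, 0, 0, 1],
  [0, 0, 0, 0, 0, 0, 1],
])

```text
clock: 25.95
tool_pos: [0.5248, -0.1371, 0.1943]
eef_rot: [0.984, 0.036, -0.007, -0.173]
contact_force: [1.3, 6.4, -2.4]
opening: 0.179
finger_force: 20.2
```

```bash
python3 st.py; python3 look.py l7 top | egrep 'pad|long|short'
```

```text
26.0 p [ 524.8 -137.1  194.4] f [[1.3, 6.4, -2.4], [-0.1, 6.2, -2.5]] tilt 0.348 lever 0.330
pad 320 [[-28.9, 62.5, 43.2], [-0.3, 102.8, 52.5], [29.0, 116.7, 59.3]] 
long 396 [[-31.7, 163.9, 33.3], [2.5, 177.5, 37.4], [37.2, 190.8, 41.5]] ((2.9996299743652344, 177.39244079589844), (28.373687744140625, 71.65312194824219), 89.9375991821289)
short 560 [[-32.1, 116.9, 31.6], [-3.0, 139.7, 35.6], [26.7, 162.5, 40.2]] ((4.499870300292969, 131.78384399414062), (74.8338623046875, 63.28736877441406), 0.6050351858139038)
```

>>> step_arm([
  [0, -1, 0.2, 0, 0, 0, 1],
  [0, -1, 0.2, 0, 0, 0, 1],
  [0, 0, 0, 0, 0, 0, 1],
  [0, 0, 0, 0, 0, 0, 1],
  [0, 0, 0, 0, 0, 0, 1],
])

```text
clock: 26.55
tool_pos: [0.5248, -0.1372, 0.1944]
eef_rot: [0.984, 0.037, -0.007, -0.174]
contact_force: [2.0, 9.4, -6.3]
opening: 0.179
finger_force: 20.6
```

```bash
python3 st.py;python3 st.py
```

```text
26.6 p [ 524.8 -137.2  194.4] f [[2.0, 9.4, -6.3], [1.8, 9.2, -6.2]] tilt 0.350 lever 0.331
26.65 p [ 524.8 -137.2  194.4] f [[1.8, 9.2, -6.2], [2.0, 9.4, -5.6]] tilt 0.350 lever 0.331
```

>>> step_arm([
  [0, -1, -0.8, 0, 0, 0, 1],
  [0, 0, -0.3, 0, 0, 0, 1],
  [0, 0, 0, 0, 0, 0, 1],
  [0, 0, 0, 0, 0, 0, 1],
  [0, 0, 0, 0, 0, 0, 1],
])

```text
clock: 27.15
tool_pos: [0.5248, -0.1377, 0.1942]
eef_rot: [0.984, 0.037, -0.007, -0.175]
contact_force: [0.1, 10.0, -0.8]
opening: 0.18
finger_force: 20.1
```

```bash
python3 st.py;python3 st.py
```

```text
27.2 p [ 524.8 -137.7  194.2] f [[0.1, 10.0, -0.8], [0.5, 10.4, 0.4]] tilt 0.352 lever 0.335
27.25 p [ 524.8 -137.7  194.2] f [[0.5, 10.4, 0.4], [0.9, 9.1, 1.1]] tilt 0.352 lever 0.335
```

>>> step_arm([
  [0, 1.5, 0.3, 0, 0, 0, 1],
  [0, 0, 0, 0, 0, 0, 1],
  [0, 0, 0, 0, 0, 0, 1],
  [0, 0, 0, 0, 0, 0, 1],
])

```text
clock: 27.65
tool_pos: [0.5248, -0.1373, 0.1943]
eef_rot: [0.984, 0.037, -0.007, -0.174]
contact_force: [1.4, 9.0, -0.8]
opening: 0.179
finger_force: 20.1
```

>>> step_arm([
  [0, 1.5, 0.3, 0, 0, 0, 1],
  [0, 0, 0, 0, 0, 0, 1],
  [0, 0, 0, 0, 0, 0, 1],
  [0, 0, 0, 0, 0, 0, 1],
])

```text
clock: 28.05
tool_pos: [0.5248, -0.1367, 0.1945]
eef_rot: [0.984, 0.037, -0.007, -0.173]
contact_force: [1.9, 6.8, -0.7]
opening: 0.176
finger_force: 20.1
```

>>> step_arm([
  [0, 1.5, 0.3, 0, 0, 0, 1],
  [0, 0, 0, 0, 0, 0, 1],
  [0, 0, 0, 0, 0, 0, 1],
  [0, 0, 0, 0, 0, 0, 1],
])

```text
clock: 28.45
tool_pos: [0.5248, -0.1359, 0.1947]
eef_rot: [0.984, 0.036, -0.006, -0.173]
contact_force: [-0.7, 6.1, -1.2]
opening: 0.182
finger_force: 20.0
```

>>> step_arm([
  [-0.1, 1.5, 0.3, 0, 0, 0, 1],
  [0, 0, 0, 0, 0, 0, 1],
  [0, 0, 0, 0, 0, 0, 1],
  [0, 0, 0, 0, 0, 0, 1],
])

```text
clock: 28.85
tool_pos: [0.5247, -0.1353, 0.195]
eef_rot: [0.984, 0.036, -0.006, -0.172]
contact_force: [0.4, 5.3, -1.6]
opening: 0.175
finger_force: 20.0
```

>>> step_arm([
  [-0.3, 3.6, 0.9, -0.0345, -0.0025, 0, 1],
  [-0.3, 3.6, 0.9, -0.0345, -0.0025, 0, 1],
  [-0.3, 3.6, 0.8, -0.0345, -0.0025, 0, 1],
  [-0.3, 3.6, 0.8, -0.0345, -0.0025, 0, 1],
  [-0.3, 3.6, 0.7, -0.0345, -0.0025, 0, 1],
  [-0.3, 3.6, 0.6, -0.0345, -0.0025, 0, 1],
  [-0.3, 3.6, 0.4, -0.0345, -0.0025, 0, 1],
  [-0.3, 3.6, 0.3, -0.0345, -0.0025, 0, 1],
  [-0.3, 3.6, 0.2, -0.0345, -0.0025, 0, 1],
  [-0.3, 3.6, 0.2, -0.0345, -0.0025, 0, 1],
  [0, 0, 0, 0, 0, 0, 1],
  [0, 0, 0, 0, 0, 0, 1],
])

```text
clock: 30.05
tool_pos: [0.5221, -0.1013, 0.2004]
eef_rot: [0.999, 0.036, 0.0, 0.002]
contact_force: [1.5, 0.1, -3.2]
opening: 0.178
finger_force: 20.1
```

```bash
python3 st.py; cat > cmp.py <<'E'
from h import *
th=np.radians(4.25);x=np.array([np.cos(th),np.sin(th)]);y=np.array([-x[1],x[0]]);O=np.array([.5172,-.0393])
def C(W): return np.stack([(W[...,:2]-O)@x,(W[...,:2]-O)@y,W[...,2]],-1)*1000
def get(c,xr,yr,zr):
    m=np.all([(c[...,i]>q[0])&(c[...,i]<q[1]) for i,q in enumerate((xr,yr,zr))],0); return c[m]
for n in('scene','top'):
    a=np.load(n+'0.npz'); p,d,K,T=snap(n); np.savez(n+'1',p=p,d=d,K=K,T=T)
    for tag,D in(('start',a['d']),('now',d)):
        c=C(cloud(D,K,T))
        R=get(c,(-12,12),(-175,-101),(25,60)); P=get(c,(-30,30),(62,130),(46,56))
        Q=get(c,(-14,14),(5,130),(38,60))
        print(n,tag,'rear end y',len(R),np.percentile(R[:,1],[1,3,10]).round(1) if len(R) else '','plate y',np.percentile(P[:,1],[2,10,50,90,98]).round(1))
        h=[np.median(Q[(Q[:,1]>k)&(Q[:,1]<=k+4)][:,2]).round(0) if ((Q[:,1]>k)&(Q[:,1]<=k+4)).sum()>3 else 0 for k in range(5,125,4)]; print('  profile z',h)
A=[cv2.resize(np.load('scene%d.npz'%i)['p'][300:420,290:470],None,fx=4,fy=4)[:,:] for i in(0,1)]
cv2.imwrite('pics/cmp.png',cv2.resize(np.vstack(A),(450,600)))
E
python3 cmp.py
```

```text
30.1 p [ 522.1 -101.4  200.4] f [[1.5, 0.1, -3.2], [0.3, 0.9, -4.0]] tilt -0.004 lever -0.002
scene start rear end y 504 [-153.2 -152.7 -151.8] plate y [64.5 71.7 77.9 86.  89.2]
  profile z [0, 0, np.float64(53.0), np.float64(50.0), np.float64(49.0), np.float64(50.0), np.float64(50.0), np.float64(52.0), np.float64(50.0), np.float64(51.0), np.float64(52.0), 0, np.float64(47.0), np.float64(47.0), np.float64(46.0), np.float64(46.0), np.float64(47.0), np.float64(49.0), np.float64(52.0), np.float64(57.0), np.float64(56.0), 0, 0, 0, 0, 0, 0, 0, 0, 0]
scene now rear end y 234 [-122.1 -121.7 -121. ] plate y [ 63.   67.7 102.8 109.6 115.5]
  profile z [0, 0, np.float64(51.0), np.float64(51.0), np.float64(49.0), np.float64(50.0), np.float64(50.0), np.float64(50.0), np.float64(49.0), np.float64(48.0), np.float64(49.0), np.float64(50.0), np.float64(49.0), np.float64(48.0), np.float64(50.0), np.float64(52.0), np.float64(51.0), np.float64(52.0), np.float64(50.0), 0, np.float64(46.0), np.float64(47.0), np.float64(47.0), np.float64(47.0), np.float64(50.0), np.float64(54.0), np.float64(57.0), np.flo
[... 417 characters left out ...]
, np.float64(47.0), np.float64(54.0), np.float64(55.0), np.float64(56.0), np.float64(46.0), 0, 0, 0, 0, 0, 0, 0, 0]
top now rear end y 0  plate y [ 63.1  66.5  93.3 114.3 116.7]
  profile z [np.float64(50.0), np.float64(50.0), np.float64(51.0), np.float64(51.0), np.float64(50.0), np.float64(49.0), np.float64(49.0), np.float64(50.0), np.float64(50.0), np.float64(51.0), np.float64(48.0), np.float64(50.0), np.float64(48.0), np.float64(48.0), np.float64(50.0), np.float64(51.0), np.float64(50.0), np.float64(50.0), np.float64(51.0), np.float64(49.0), np.float64(45.0), np.float64(45.0), np.float64(45.0), np.float64(44.0), np.float64(48.0), np.float64(55.0), np.float64(56.0), np.float64(55.0), 0, 0]
```

View pics/cmp.png

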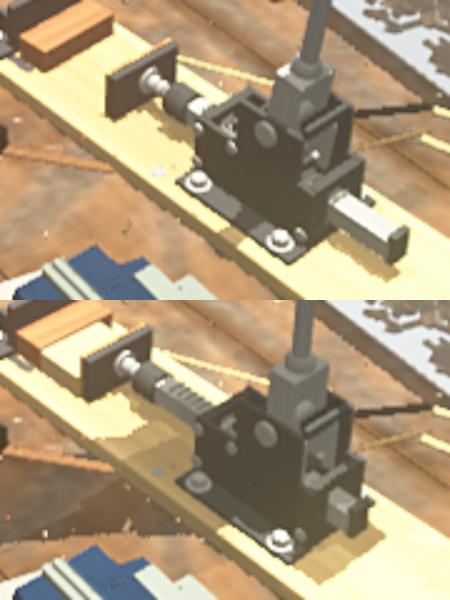

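The lower half of the crop (now) shows the pad at (115,360) against the short offcut and the shaft between pad and collar (130,365) shorter than before at (155,80). I measure bar against pad shift more finely, to get the spring compression.

```bash
cat > fine.py <<'E'
from h import *
import sys
th=np.radians(4.25);x=np.array([np.cos(th),np.sin(th)]);y=np.array([-x[1],x[0]]);O=np.array([.5172,-.0393])
X=lambda xc,yc,zc:np.array([*(O+x*xc/1000+y*yc/1000),zc/1000])
def proj(K,T,P):
    q=T[:3,:3].T@(P-T[:3,3]); return K[0,2]+K[0,0]*q[0]/-q[2],K[1,2]+K[1,1]*q[1]/q[2]
# brightness strips along clamp y at bar-top height, resampled each 0.5 mm: shift by correlation
def strip(a,yr,z,xs):
    p=cv2.cvtColor(a['p'],cv2.COLOR_BGR2GRAY).astype(np.float32)
    ys=np.arange(yr[0],yr[1],.5)
    uv=np.array([[proj(a['K'],a['T'],X(xc,yc,z)) for yc in ys] for xc in xs],np.float32)
    return ys,cv2.remap(p,uv[...,0],uv[...,1],cv2.INTER_CUBIC).mean(0)
f=sys.argv[1:]
for n in('scene','top'):
    for i in f:
        a=np.load(n+i+'.npz')
        ys,s=strip(a,(35,122),46,(-3,0,3)); print(n,i,'front', ' '.join('%d'%v for v in s[::4]))
    for i in f:
        a=np.load(n+i+'.npz'); c=cloud(a['d'],a['K'],a['T'])
        cy=((c[...,:2]-O)@y)*1000; cx=((c[...,:2]-O)@x)*1000
        m=(abs(cx)<9)&(cy<-101)&(cy>-175)&(c[...,2]>.032)&(c[...,2]<.06)
        if m.sum()>5: print(n,i,'rear',np.sort(cy[m])[:60:6].round(1))
E
python3 fine.py 0 1
```

```text
scene 0 front 101 121 122 120 120 116 116 118 112 139 190 202 230 234 220 221 239 240 221 169 183 211 143 83 74 84 114 141 138 123 171 220 242 248 248 247 246 246 246 246 247 246 247 247
scene 1 front 137 126 135 148 136 143 158 149 133 147 161 163 159 222 227 141 109 124 126 127 126 125 126 123 116 158 233 242 233 236 245 242 215 182 206 209 134 80 78 90 123 147 139 150
scene 0 rear [-153.9 -153.1 -152.8 -152.5 -152.5 -152.3 -152.2 -152.1 -151.9 -151.5]
scene 1 rear [-122.5 -121.8 -121.5 -121.1 -121.  -120.8 -120.8 -120.4 -120.2 -120. ]
top 0 front 86 88 88 88 89 88 85 86 108 141 159 167 174 179 177 176 182 189 193 190 173 137 109 103 114 126 122 102 93 111 143 177 195 200 201 199 199 200 200 200 199 199 200 200
top 1 front 103 110 113 113 114 116 117 121 125 132 140 156 168 159 129 103 96 97 98 99 99 98 92 91 113 152 184 195 196 198 206 211 213 206 178 138 116 119 124 136 141 156 187 218
top 0 rear [-151.3 -149.5 -147.9 -146.2 -145.7 -144.1 -142.  -140.1 -117.2 -115.4]
```

Bar moved about 31.5 mm and the pad about 27.6 mm. That is 3.5–4 mm of compression, so roughly 15 N, and the lever pull suggests 5–12 N. This is too near the 8 N floor. One more tooth gives about 35–42 N, well inside 8–52, so I make it with a firmer grip.

>>> step_arm([
  [0, 0, -0.5, 0, 0, 0, 1],
  [0.3, -3.9, -0.1, 0.0345, 0.0025, 0, 1],
  [0.3, -3.9, -0.2, 0.0345, 0.0025, 0, 1],
  [0.3, -3.9, -0.3, 0.0345, 0.0025, 0, 1],
  [0.3, -3.9, -0.4, 0.0345, 0.0025, 0, 1],
  [0.3, -3.9, -0.5, 0.0345, 0.0025, 0, 1],
  [0.3, -3.9, -0.6, 0.0345, 0.0025, 0, 1],
  [0.3, -3.9, -0.7, 0.0345, 0.0025, 0, 1],
  [0.3, -3.9, -0.9, 0.0345, 0.0025, 0, 1],
  [0.3, -3.9, -1.0, 0.0345, 0.0025, 0, 1],
  [0.3, -3.9, -1.1, 0.0345, 0.0025, 0, 1],
  [0, -1.5, -0.2, 0, 0, 0, 1],
  [0, 0, 0, 0, 0, 0, 1],
  [0, 0, 0, 0, 0, 0, 1],
], force=40)

```text
clock: 31.6
tool_pos: [0.5247, -0.1358, 0.1948]
eef_rot: [0.984, 0.038, -0.007, -0.174]
contact_force: [1.1, 11.1, 2.0]
opening: 0.172
finger_force: 39.8
```

```bash
python3 st.py
```

```text
31.65 p [ 524.7 -135.8  194.8] f [[1.1, 11.1, 2.0], [0.1, 10.5, 1.8]] tilt 0.350 lever 0.320
```

>>> step_arm([
  [0.1, -1.5, -0.2, 0, 0, 0, 1],
  [0.1, -1.5, -0.2, 0, 0, 0, 1],
  [0, 0, 0, 0, 0, 0, 1],
  [0, 0, 0, 0, 0, 0, 1],
])

```text
clock: 32.05
tool_pos: [0.5247, -0.1367, 0.1945]
eef_rot: [0.984, 0.038, -0.008, -0.176]
contact_force: [0.8, 13.0, 2.1]
opening: 0.168
finger_force: 39.9
```

```bash
python3 st.py
```

```text
32.1 p [ 524.7 -136.7  194.5] f [[0.8, 13.0, 2.1], [0.1, 13.5, 1.9]] tilt 0.353 lever 0.327
```

>>> step_arm([
  [0.1, -1.5, -0.4, 0, 0, 0, 1],
  [0, -0.5, -0.2, 0, 0, 0, 1],
  [0, 0, 0, 0, 0, 0, 1],
  [0, 0, 0, 0, 0, 0, 1],
])

```text
clock: 32.5
tool_pos: [0.5248, -0.1377, 0.1942]
eef_rot: [0.983, 0.039, -0.008, -0.177]
contact_force: [0.6, 15.1, 3.2]
opening: 0.171
finger_force: 39.9
```

```bash
python3 st.py
```

```text
32.55 p [ 524.8 -137.7  194.2] f [[0.6, 15.1, 3.2], [0.1, 14.8, 3.4]] tilt 0.355 lever 0.335
```

>>> step_arm([
  [-0.3, 4.5, 1.3, -0.0345, -0.0025, 0, 1],
  [-0.3, 4.5, 1.1, -0.0345, -0.0025, 0, 1],
  [-0.3, 4.5, 1.0, -0.0345, -0.0025, 0, 1],
  [-0.3, 4.5, 0.9, -0.0345, -0.0025, 0, 1],
  [-0.3, 4.5, 0.8, -0.0345, -0.0025, 0, 1],
  [-0.3, 4.5, 0.7, -0.0345, -0.0025, 0, 1],
  [-0.3, 4.5, 0.5, -0.0345, -0.0025, 0, 1],
  [-0.4, 4.5, 0.4, -0.0345, -0.0025, 0, 1],
  [-0.4, 4.5, 0.2, -0.0345, -0.0025, 0, 1],
  [-0.4, 4.5, 0.1, -0.0345, -0.0025, 0, 1],
  [0, 0.5, 0, 0, 0, 0, 1],
  [0, 0, 0, 0, 0, 0, 1],
  [0, 0, 0, 0, 0, 0, 1],
])

```text
clock: 33.85
tool_pos: [0.5221, -0.1012, 0.2004]
eef_rot: [0.999, 0.036, 0.0, 0.002]
contact_force: [0.4, 1.3, 3.7]
opening: 0.167
finger_force: 39.2
```

```bash
python3 st.py; sed -i "s/n+'1'/n+'2'/;s/scene%d.npz'%i/scene%d.npz'%(2*i)/" cmp.py; python3 cmp.py | grep -v profile; python3 fine.py 0 1 2; python3 look.py l8 top | egrep 'long|short|stop'
```

```text
33.9 p [ 522.1 -101.2  200.4] f [[0.4, 1.3, 3.7], [-0.5, 0.9, 5.2]] tilt -0.004 lever -0.004
scene start rear end y 504 [-153.2 -152.7 -151.8] plate y [64.5 71.7 77.9 86.  89.2]
scene now rear end y 190 [-115.8 -115.4 -114.8] plate y [ 63.6  67.4 102.2 109.1 115. ]
top start rear end y 90 [-151.  -150.  -148.3] plate y [64.9 75.1 83.3 89.2 89.5]
top now rear end y 0  plate y [ 64.2  69.5  92.8 114.2 116.5]
scene 0 front 101 121 122 120 120 116 116 118 112 139 190 202 230 234 220 221 239 240 221 169 183 211 143 83 74 84 114 141 138 123 171 220 242 248 248 247 246 246 246 246 247 246 247 247
scene 1 front 137 126 135 148 136 143 158 149 133 147 161 163 159 222 227 141 109 124 126 127 126 125 126 123 116 158 233 242 233 236 245 242 215 182 206 209 134 80 78 90 123 147 139 150
scene 2 front 133 130 140 145 137 144 158 151 142 153 152 137 137 183 225 239 242 223 145 104 123 129 127 126 126 126 124 116 145 215 248 243 215 181 206 216 143 80 77 90 122 147 139 149
scene 0 rear [-153.9 -153.1 -152.8 -152.5 -152.5 -152.3 -152.2 -152.1 -151.9 -151.5]
scene 1 rear [-122.5 -121.8 -121.5 -121.1 -1
[... 476 characters left out ...]
 187 218
top 2 front 104 108 109 111 113 113 112 111 110 111 118 140 183 223 239 235 203 148 108 98 98 99 98 99 97 95 99 119 151 182 204 212 214 206 179 140 117 118 125 135 141 149 178 212
top 0 rear [-151.3 -149.5 -147.9 -146.2 -145.7 -144.1 -142.  -140.1 -117.2 -115.4]
stop 117 [[-34.0, 191.8, 54.8], [-1.5, 195.7, 59.3], [33.6, 199.4, 62.1]] 
long 390 [[-31.6, 164.0, 32.8], [2.3, 177.5, 37.6], [37.0, 190.7, 41.4]] ((2.9887123107910156, 177.37673950195312), (28.30647087097168, 71.70118713378906), 89.80441284179688)
short 561 [[-32.1, 116.9, 30.8], [-3.1, 139.9, 35.4], [27.1, 162.6, 39.8]] ((4.3928680419921875, 136.42660522460938), (74.85728454589844, 54.085052490234375), 0.5241881012916565)
```

The clamp now keeps roughly 27–40 N, and pad and offcuts are square. Let go of the lever and withdraw.

>>> step_arm([
  [0, 0, 0.6, 0, 0, 0, 1],
  [0, 0, 0, 0, 0, 0, 0.7],
  [0, 0, 0, 0, 0, 0, 0],
  [0, 0, 0, 0, 0, 0, 0],
  [0, 0, 0, 0, 0, 0, 0],
  [0, 0, 0, 0, 0, 0, 0],
  [0, 0, 0, 0, 0, 0, 0],
  [0, 0, 20, 0, 0, 0, 0],
  [0, 0, 40, 0, 0, 0, 0],
  [0, 0, 40, 0, 0, 0, 0],
  [-20, 0, 10, 0, 0, 0, 0],
  [-40, 0, 0, 0, 0, 0, 0],
  [-40, 0, 0, 0, 0, 0, 0],
  [0, 0, 0, 0, 0, 0, 0],
  [0, 0, 0, 0, 0, 0, 0],
  [0, 0, 0, 0, 0, 0, 0],
])

```text
clock: 35.65
tool_pos: [0.4233, -0.1008, 0.3108]
eef_rot: [0.999, 0.037, 0.001, 0.003]
contact_force: [-0.1, -0.7, -0.3]
opening: 0.999
finger_force: 0.0
```

```bash
python3 look.py l9 top; python3 look.py l10 scene | grep grip
```

```text
stop 116 [[-34.1, 191.8, 54.7], [-1.6, 195.7, 59.4], [33.4, 199.4, 63.8]] 
pad 317 [[-28.9, 61.8, 43.5], [-0.1, 102.8, 52.6], [28.7, 116.8, 59.2]] 
long 392 [[-31.8, 163.7, 33.4], [2.6, 177.4, 37.5], [37.2, 190.7, 41.8]] ((2.841564178466797, 177.2779083251953), (28.55511474609375, 71.26809692382812), 89.62254333496094)
short 554 [[-32.3, 116.9, 31.1], [-3.0, 139.9, 35.7], [27.1, 162.4, 39.7]] ((4.177692413330078, 132.36602783203125), (62.945735931396484, 74.3907699584961), 89.97975158691406)
grip 541 [[-52.0, -67.7, 219.3], [-0.3, -58.3, 227.2], [52.0, -52.1, 231.2]] ((0.6363639831542969, -59.930694580078125), (109.57926940917969, 17.201875686645508), 0.43009689450263977)
35.7 [ 0.4233 -0.1009  0.3107] [0.999 0.037 0.001 0.003] [1.1 0.  0.7]
grip 717 [[-51.8, -70.5, 198.7], [-2.0, -66.4, 226.3], [53.7, -57.3, 231.2]] ((2.3591461181640625, -63.82356262207031), (15.77785873413086, 112.07512664794922), 89.29718017578125)
```

View pics/l10.png

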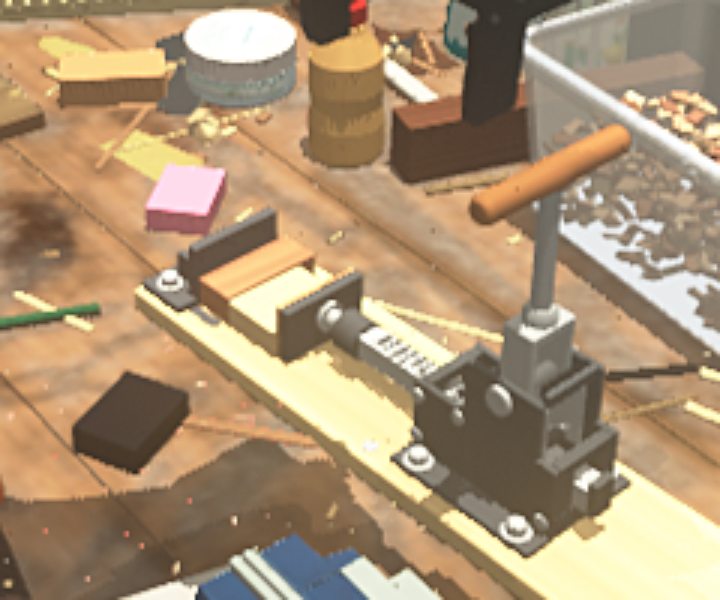

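The picture shows the lever upright (grip at (550,175)) and free. The pad at (320,315) bears on the short offcut, the joint is closed, and the bystanders have not moved. I hand in.

```bash
python3 -c "
from plant import r
print(r.finish_job())"
```

```text
the job is handed in; nothing more can be done
None
```

The job is handed in, though no verdict came back: the short offcut is clamped square and centred against the long one at an estimated 27–40 N (allowed 8–52 N), after six strokes. The lever is back on its rest stop and released, and the bystanders have not moved.

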